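Kit the junction-box parts into their fitted nests

TASK

Kit the parts for the battery's junction box: put the fuse, the contactor, the connector half and the roll of black tape each into the black nest plate whose recess has its shape and size, upright and lying flat on the recess floor. Set each part down rather than dropping it, and leave all four released and at rest.

Things in the scene. Friction and masses are not known exactly. Their poses are not given: they have to be found in the camera images.
- fuse_link: Cylindrical grey ceramic fuse with brass end caps and a brass blade at each end, lying on its side on small feet; 110 mm long along its y (a 72 mm barrel in the middle, blades beyond), 30 mm in diameter. Origin under its middle, at the underside; z up. Grip it across the middle of the barrel (along its x). About 0.09 kg.
- contactor: Black block-shaped contactor with two copper studs on top; block 70 mm along its x, 60 mm along its y, 50 mm high (63 mm with studs). Origin at the centre of its underside; z up. Grip it across the 60 mm sides (along its y). About 0.42 kg, may be 30 % more or less.
- connector_half: Connector half: black block 34 mm along its x, 50 mm along its y, 22 mm high, with a smaller grey block and two copper pins above it (46 mm high in all). Origin at the centre of its underside; z up. Grip it across the 34 mm sides of the black block (along its x). About 0.07 kg.
- tape_black: Roll of black tape lying flat, about 50 mm in outside diameter, 19 mm high. Origin at the centre of its underside; z up. Grip it across its outside (along its y, 48 mm). About 0.05 kg.
- fuse_nest_floor (a point): Black plate, 10 mm high, 58 x 138 mm (its x by y), fixed to the table, with a long narrow 42 x 122 mm (x by y) recess, 6 mm deep, in its middle over a white floor; the recess is 6 mm wider all round than the fuse, whose y goes along the nest's y, either way round. This point is the centre of the recess floor, 4 mm above the table; axes along the plate's sides, z up.
- contactor_nest_floor (a point): Black plate, 10 mm high, 98 x 88 mm (its x by y), fixed to the table, with a large, nearly square 82 x 72 mm (x by y) recess, 6 mm deep, in its middle over a white floor; the recess is 6 mm wider all round than the contactor, whose x goes along the nest's x, either way round. This point is the centre of the recess floor, 4 mm above the table; axes along the plate's sides, z up.
- connector_nest_floor (a point): Black plate, 10 mm high, 62 x 78 mm (its x by y), fixed to the table, with a small 46 x 62 mm (x by y) rectangular recess, 6 mm deep, in its middle over a white floor; the recess is 6 mm wider all round than the connector half, whose y goes along the nest's y, either way round. This point is the centre of the recess floor, 4 mm above the table; axes along the plate's sides, z up.
- tape_nest_floor (a point): Black plate, 10 mm high, 80 x 80 mm (its x by y), fixed to the table, with a round, 64 mm across, recess, 6 mm deep, in its middle over a white floor; the recess is about 6 mm wider all round than the tape roll, which may lie at any turn. This point is the centre of the recess floor, 4 mm above the table; axes along the plate's sides, z up.
Things that resemble listed ones, but are neither listed nor needed, are in the scene too. Leave any orange look-alike of the part that bears tape_nest_floor alone.

How it is judged:
By the outcome, as a careful person would: the job done as asked, in the order asked, and still so for the second after the job is handed in, with the robot touching nothing.
It also fails if it takes over 102 s, if anything falls off the work surface, if the arm or the gripper's body presses on something with over 40 N, if the wrist force passes 120 N, or if a joint passes its speed limit or range.

ROBOT

A 7-joint arm with a two-finger parallel gripper is mounted at the origin on the work surface; the furniture and walls round the work are solid. World frame = base frame: x ahead of the robot, y to its left, z up, the work surface at z = 0. Lengths are in m, angles in rad, forces in N, time in s.
With the tool pointing down it reaches from about 0.425 to 0.925 m from the base axis. Payload 6.8 kg.
Tool frame: the origin (TCP) lies between the finger pads; the fingertips stand r.tcp_to_tips ahead of it and the grasp point (between the pads) lies 2 mm behind it (r.tcp_to_tips is the distance from the TCP to the fingertips, in m); z points along the fingers, y is the line along which they close (so a half turn about z gives the same grasp; the last joint's range is limited). The gripper opens to 88 mm and grips with 3 to 60 N. Pads are 20 mm wide; open, the fingers measure 115 mm over their backs; the gripper's body (75 mm by 178 mm) begins 61 mm behind the grasp point.
Start: joints at [1.015, 0.477, 0.022, 1.555, -0.011, 1.109, -0.083], TCP at [0.292, -0.608, 0.24] pointing down, gripper open.
Joint ranges: [-2.96, 2.96], [-0.34, 2.1], [-1.41, 1.46], [0.24, 2.44], [-1.37, 4.51], [0.17, 1.92], [-2.96, 2.96]. Speed limits (rad/s): [2.39, 2.39, 3.14, 3.14, 3.14, 3.14, 3.14].

INTERFACE

Orientations are given as a rotation vector (axis times angle).
In Python, from workcell import r, vision gives the robot as it stands. The module is installed in compiled form; this text tells all that it offers.
- The arm moves only by the tool send_rows, never from a script. Its argument "targets" is a list of rows, each a list of 3 entries, a list of its own where there are three numbers: the shift along the tool's x, y, z in cm, then the turn about the tool's z in degrees, then the finger opening in cm, from 0 to 8.78. In form: [[[tx, ty, tz], yaw, jaw], ...]. A call has exactly 8 rows; each row shifts and turns the commanded pose from where the row before left it, along the tool's axes as they then stand; what a row does not reach is not made up. A row lasts 1/10 s, in which the tool goes at most 50 mm and 8.59 degrees, less where a joint would pass 70% of its speed; a pose out of reach is approached as far as the arm can. A call is refused whole if a number of a shift passes 5 or a number of a turn 8.59, either way. A call with a gripper value outside its range is refused whole. The fingers move at their own pace and stop on an object; the grip force is fixed at half the most. Time passes only in rows, so rows that do not move let the fingers close, or fill a call up. It gives the time, the measured TCP pose, the force, the opening and the grip force at its end, in the units of the state.
- r.state(): the state, without advancing time (a new reading comes with each control period).
- vision.read_camera(name): name is "scene" or "top" or "wrist"; returns a dict with "image" (420x560x3 uint8, blue, green, red), "depth" (420x560 float32, m along the optical axis (not along the pixel's ray), 0 where there is no reading), "fx", "fy", "cx", "cy" (pixels), "k1" (the pictures are not rectified: a ray, as slopes to the right and down, at radius r is drawn at 1 + k1 r^2 times it, then the intrinsics apply), "extrinsics" (4x4, takes a point from camera to world coordinates). Camera axes: x right, y down, z forward; pixel columns grow to the right and rows downward; lengths in m; the calibration is good to about 2 mm. A picture is of the moment at which its call begins.
- r.sign_off(): hands the job in; it is judged then, once.
The state is a dict: "time_s": time; "q": joint angles; "qvel": joint speeds; "joint_torque": joint torques, N m; "tool_pos": TCP position; "orientation": TCP orientation; "force": force on the tool from outside, world axes, zero at the start; "torque": the same for the moment, N m; "opening": opening from 0.0 (shut) to 1.0 (fully open); "gripper_force": force on a finger pad.
Only numpy, scipy, OpenCV 4.12 (cv2) and the standard library are available. Lean on these libraries where they do the work, as an engineer would, in place of code of your own. Each camera call takes 0.05 s, during which the arm holds its last target. There are 200 camera calls.

## Working session

There is one attempt and no reset: what is moved stays moved. The work goes in short steps, Python scripts to look and compute and a tool call to move; the robot and the scene stay as the last step left them, time stands still between calls to the robot, and variables do not carry over. Pictures are saved under pics/ and viewed, at most 14 in all, crops included, and the job is handed in when it is done.

Besides the shell and the picture viewer there is one more tool, called after "Call:" by a JSON object that holds its "name" and its "arguments", one argument or row to a line. send_rows: Moves the arm, as the interface text tells. Its arguments: {"type":"object","properties":{"targets":{"type":"array"}},"required":["targets"]}

```bash
ls; mkdir -p pics; cat > h.py <<'E'
import numpy as np, cv2, pickle
from workcell import r, vision
def grab(n,tag):
    c=vision.read_camera(n); cv2.imwrite(f'pics/{tag}.png',c['image']); pickle.dump(c,open(f'{tag}.pkl','wb')); return c
def load(tag): return pickle.load(open(f'{tag}.pkl','rb'))
def ray(c,u,v):
    K=np.array([[c['fx'],0,c['cx']],[0,c['fy'],c['cy']],[0,0,1.]])
    p=cv2.undistortPoints(np.array([[[u,v]]],float),K,np.array([c['k1'],0,0,0,0.]))[0,0]
    E=np.array(c['extrinsics']); return E[:3,3],E[:3,:3]@np.array([p[0],p[1],1])
def onz(c,u,v,z):
    o,d=ray(c,u,v); return o+d*(z-o[2])/d[2]
E
python3 - <<'E'
from h import *
for n in('scene','top','wrist'):
    c=grab(n,n+'0'); print(n,c['fx'],c['cx'],c['cy'],c['k1'],np.round(c['extrinsics'],3).tolist())
s=r.state(); print({k:np.round(v,3).tolist() for k,v in s.items()}, r.tcp_to_tips)
E
```

```text
pics
scene 529.2830946800636 285.4160508693809 203.4323925383671 -0.04079200375116747 [[-0.709, -0.542, 0.451, -0.167], [-0.705, 0.532, -0.469, 0.579], [0.014, -0.65, -0.759, 1.15], [0.0, 0.0, 0.0, 1.0]]
top 475.7527520226467 277.85337482311314 207.52839983340138 -0.1636929684961481 [[0.029, -0.996, 0.083, 0.371], [-0.999, -0.031, -0.017, -0.112], [0.02, -0.082, -0.996, 1.496], [0.0, 0.0, 0.0, 1.0]]
wrist 377.70646703927173 274.22796115426524 209.9063456704933 -0.10493069814347343 [[0.432, -0.864, -0.259, 0.362], [-0.902, -0.415, -0.121, -0.575], [-0.003, 0.286, -0.958, 0.383], [0.0, 0.0, 0.0, 1.0]]
{'time_s': 0.15, 'q': [1.015, 0.478, 0.022, 1.556, -0.012, 1.109, -0.083], 'qvel': [0.0, -0.001, 0.001, -0.003, -0.0, -0.002, -0.001], 'joint_torque': [0.002, -58.329, 1.537, -27.287, -0.054, 0.015, 0.0], 'tool_pos': [0.292, -0.608, 0.239], 'orientation': [-3.062, -0.697, 0.001], 'force': [0.118, 0.37, -0.1], 'torque': [0.05, 0.058, -0.029], 'gripper_force': 0.0, 'opening': 1.001} 0.017
```

View pics/top0.png

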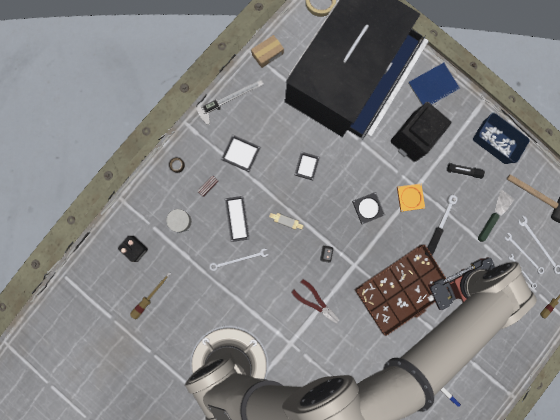

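View pics/scene0.png

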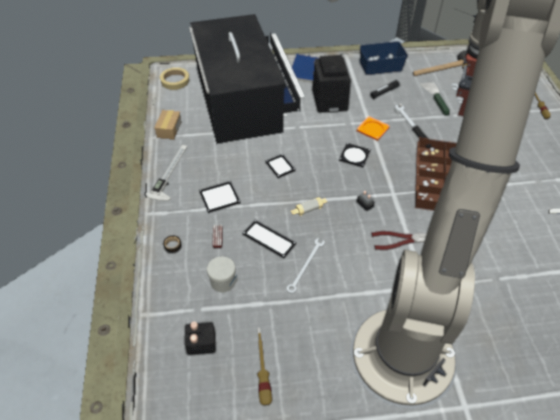

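```bash
python3 - <<'E'
from h import *
c=load('top0');im=c['image']
def up(i,f): return cv2.resize(i,None,fx=f,fy=f,interpolation=cv2.INTER_CUBIC)
A=up(im[125:275,100:350],3.2); cv2.imwrite('pics/cropA.png',A)
s=load('scene0')['image']; B=up(s[130:360,140:420],2.6)
cv2.imwrite('pics/cropB.png',B)
E
```

```text
(no output)
```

View pics/cropA.png

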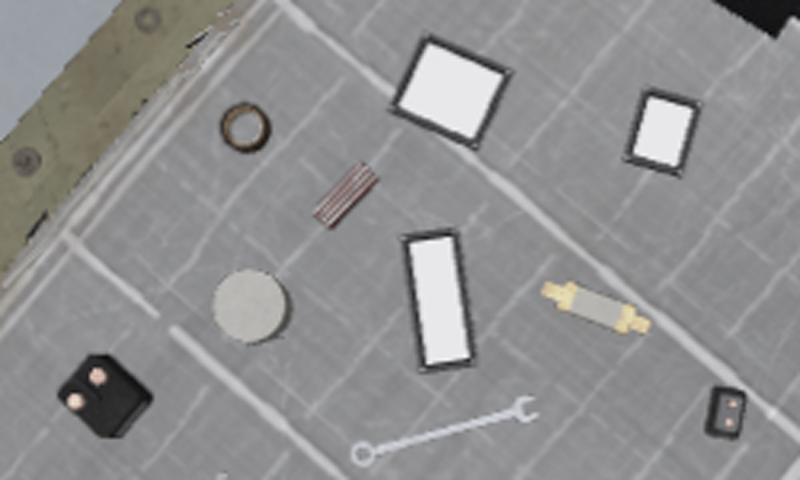

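View pics/cropB.png

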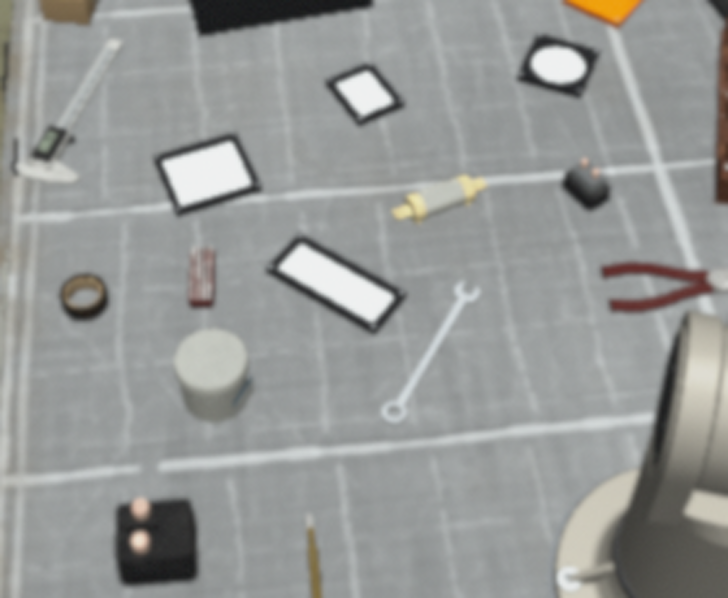

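```bash
cat >> h.py <<'E'
def cloud(c):
    K=np.array([[c['fx'],0,c['cx']],[0,c['fy'],c['cy']],[0,0,1.]])
    h,w=c['depth'].shape; u,v=np.meshgrid(np.arange(w),np.arange(h))
    p=cv2.undistortPoints(np.stack([u,v],-1).reshape(-1,1,2).astype(float),K,np.array([c['k1'],0,0,0,0.]))[:,0]
    d=c['depth'].reshape(-1,1); P=np.hstack([p,np.ones((h*w,1))])*d; E=np.array(c['extrinsics'])
    W=P@E[:3,:3].T+E[:3,3]; W[d[:,0]==0]=np.nan; return W.reshape(h,w,3)
def rect(xy):
    (a,b),(w,h),t=cv2.minAreaRect(np.asarray(xy,np.float32)*1000)
    if w<h: w,h,t=h,w,t+90
    return np.round([a,b,w,h],1), round((t+90)%180-90,1)  # centre mm, long, short, angle of long side
def white(c,u,v,z=.004,rad=60,thr=190):
    g=c['image'].min(2)>thr; n,L,S,C=cv2.connectedComponentsWithStats(g.astype(np.uint8))
    k=L[int(v),int(u)]; cs,_=cv2.findContours((L==k).astype(np.uint8),cv2.RETR_EXTERNAL,cv2.CHAIN_APPROX_NONE)
    pts=np.array([onz(c,*q[0],z)[:2] for q in max(cs,key=len)]); return rect(pts)
def blob(W,x,y,rad,zlo,zhi):
    m=(np.hypot(W[...,0]-x,W[...,1]-y)<rad)&(W[...,2]>zlo)&(W[...,2]<zhi); return W[m]
E
python3 - <<'E'
from h import *
c=load('top0'); W=cloud(c)
for n,u,v in(('cont',240,153),('conn',307,166),('tape',368,208),('fuse',237,219)): print(n,'nest',c['image'][v,u],*white(c,u,v), W[v,u].round(3))
for n,u,v,z,rad,lo in(('cont',132,248,.05,.06,.042),('conn',327,254,.03,.04,.012),('tape',177,165,.019,.04,.01),('fuse',286,221,.03,.07,.01),('cyl',178,220,.06,.07,.02),('box',268,50,.05,.07,.02)):
    p=onz(c,u,v,z); q=blob(W,p[0],p[1],rad,lo,.2); print(n,p.round(3),len(q),*(rect(q[:,:2]) if len(q)>4 else ()), np.nanmax(q[:,2]) if len(q) else '')
print('table z',np.nanmedian(W[260:280,190:210,2]))
E
```

```text
cont nest [233 232 231] [666.2 -12.8  78.6  69.6] 67.6 [ 0.665 -0.012  0.006]
conn nest [234 232 232] [ 631.9 -224.9   59.5   43.3] -14.5 [ 0.63  -0.226  0.006]
tape nest [234 232 231] [ 502.6 -423.9   58.4   57.4] -88.3 [ 0.503 -0.424  0.002]
fuse nest [234 232 232] [456.9  -8.9 119.4  40. ] 10.2 [ 0.455 -0.01   0.006]
cont [0.353 0.307 0.05 ] 401 [352.6 311.9  71.1  59.5] 46.1 0.06985587427980655
conn [ 0.354 -0.293  0.03 ] 161 [ 354.9 -292.8   48.    32.7] -9.8 0.04979537731004546
tape [0.619 0.185 0.019] 103 [622.2 189.8  48.3  45.5] -89.5 0.02447102190941841
fuse [ 0.452 -0.163  0.03 ] 271 [ 452.3 -165.9  116.6   29.6] 70.3 0.038552586576049874
cyl [0.443 0.165 0.06 ] 447 [442.7 167.4  69.   68.6] -33.5 0.07410396920508866
box [ 0.996 -0.09   0.05 ] 557 [1002.6  -88.    92.2   64. ] -53.7 0.05273180258518684
table z -0.0016127488394768186
```

```bash
cat >> h.py <<'E'
from scipy.spatial.transform import Rotation as R
def go(x,y,z,ang=None):
    "ang: world angle of closing axis, deg. Prints turn then shift in cm in turned tool axes."
    s=r.state(); M=R.from_rotvec(s['orientation']).as_matrix(); p=np.array(s['tool_pos'])
    cur=np.degrees(np.arctan2(M[1,1],M[0,1])); t=0
    if ang is not None:
        t=-((ang-cur+90)%180-90)   # tool z is down
        M=M@R.from_euler('z',t,degrees=True).as_matrix()
    print('t',round(s['time_s'],2),'pos',p.round(4),'yaxis',round(cur,1),'tilt',np.round(M[:2,2],4),'q7',round(s['q'][6],2),'TURN',round(t,2),'SHIFT cm',np.round(M.T@(np.array([x,y,z])-p)*100,2))
E
python3 - <<'E'
from h import *
go(.452,-.166,.18,160.3)
go(.452,-.166,.18)
E
```

```text
t 0.15 pos [ 0.2921 -0.6081  0.2389] yaxis -64.3 tilt [-0.0007  0.0012] q7 -0.08 TURN -44.64 SHIFT cm [47.    0.16  5.93]
t 0.15 pos [ 0.2921 -0.6081  0.2389] yaxis -64.3 tilt [-0.0007  0.0012] q7 -0.08 TURN 0 SHIFT cm [ 33.56 -32.91   5.93]
```

Call:
{"name": "send_rows", "arguments": {
  "targets": [
    [[0,0,0],-7.44,8.78],
    [[0,0,0],-7.44,8.78],
    [[0,0,0],-7.44,8.78],
    [[0,0,0],-7.44,8.78],
    [[0,0,0],-7.44,8.78],
    [[0,0,0],-7.44,8.78],
    [[2,0,0],0,8.78],
    [[4,0,0],0,8.78]
  ]
}}

```text
time_s: 0.95
tool_pos: [0.3103, -0.5537, 0.2389]
orientation: [-2.573, -1.802, 0.002]
force: [0.3, -0.4, -0.4]
opening: 1.004
gripper_force: 0.0
```

Call:
{"name": "send_rows", "arguments": {
  "targets": [
    [[4.8,0,0.7],0,8.78],
    [[4.8,0,0.7],0,8.78],
    [[4.8,0,0.7],0,8.78],
    [[4.8,0,0.7],0,8.78],
    [[4.8,0,0.7],0,8.78],
    [[4.8,0,0.7],0,8.78],
    [[4.8,0,0.7],0,8.78],
    [[4.4,0,0.7],0,8.78]
  ]
}}

```text
time_s: 1.75
tool_pos: [0.4409, -0.192, 0.1835]
orientation: [2.568, 1.809, 0.0]
force: [0.5, -1.1, -0.1]
opening: 0.997
gripper_force: 0.0
```

Call:
{"name": "send_rows", "arguments": {
  "targets": [
    [[3,0,0],0,8.78],
    [[0,0,0],0,8.78],
    [[0,0,0],0,8.78],
    [[0,0,0],0,8.78],
    [[0,0,0],0,8.78],
    [[0,0,0],0,8.78],
    [[0,0,0],0,8.78],
    [[0,0,0],0,8.78]
  ]
}}

```text
time_s: 2.55
tool_pos: [0.4506, -0.1663, 0.1836]
orientation: [-2.569, -1.808, 0.0]
force: [-0.2, 0.6, 0.3]
opening: 1.001
gripper_force: 0.0
```

```bash
python3 - <<'E'
from h import *
go(.452,-.166,.18,160.3)
c=grab('wrist','w1'); W=cloud(c)
q=blob(W,.452,-.166,.075,.012,.06); print(len(q),*rect(q[:,:2]))
hsv=cv2.cvtColor(c['image'],cv2.COLOR_BGR2HSV)
E
```

```text
t 2.55 pos [ 0.4506 -0.1663  0.1836] yaxis -19.7 tilt [-0.0001 -0.    ] q7 -0.24 TURN -0.05 SHIFT cm [0.08 0.12 0.36]
3576 [ 454.4 -165.7  109.7   29.8] 70.2
```

View pics/w1.png

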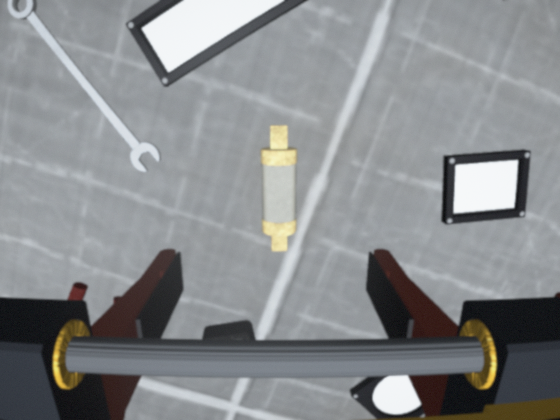

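```bash
python3 - <<'E'
from h import *
go(.4542,-.1657,.025,160.2)
E
```

```text
t 2.6 pos [ 0.4506 -0.1662  0.1837] yaxis -19.7 tilt [-0. -0.] q7 -0.24 TURN 0.07 SHIFT cm [ 0.17  0.32 15.86]
```

Call:
{"name": "send_rows", "arguments": {
  "targets": [
    [[0.17,0.32,2],0,6],
    [[0,0,4],0,6],
    [[0,0,4],0,6],
    [[0,0,3],0,6],
    [[0,0,1.6],0,6],
    [[0,0,0.8],0,6],
    [[0,0,0.46],0,6],
    [[0,0,0],0,6]
  ]
}}

```text
time_s: 3.4
tool_pos: [0.4546, -0.1655, 0.0252]
orientation: [2.569, 1.808, 0.0]
force: [0.0, -0.3, 0.3]
opening: 0.681
gripper_force: 0.0
```

Call:
{"name": "send_rows", "arguments": {
  "targets": [
    [[0,0,0],0,6],
    [[0,0,0],0,4],
    [[0,0,0],0,3],
    [[0,0,0],0,2.4],
    [[0,0,0],0,2.4],
    [[0,0,0],0,2.4],
    [[0,0,0],0,2.4],
    [[0,0,0],0,2.4]
  ]
}}

```text
time_s: 4.2
tool_pos: [0.4545, -0.1655, 0.0252]
orientation: [2.569, 1.808, 0.0]
force: [-0.1, -0.2, 2.8]
opening: 0.329
gripper_force: 30.0
```

Call:
{"name": "send_rows", "arguments": {
  "targets": [
    [[0,0,-1],0,2.4],
    [[0,0,-4],0,2.4],
    [[0,0,-4],0,2.4],
    [[0,0,-3],0,2.4],
    [[0,0,0],8.57,2.4],
    [[0,0,0],8.57,2.4],
    [[0,0,0],8.57,2.4],
    [[0,0,0],8.57,2.4]
  ]
}}

```text
time_s: 5.0
tool_pos: [0.454, -0.1653, 0.1455]
orientation: [-2.991, -0.962, -0.0]
force: [-0.7, 0.0, -1.1]
opening: 0.324
gripper_force: 30.0
```

Call:
{"name": "send_rows", "arguments": {
  "targets": [
    [[0,0,0],8.57,2.4],
    [[0,0,0],8.57,2.4],
    [[0,0,0],8.58,2.4],
    [[0,0,0],0,2.4],
    [[0,0,0],0,2.4],
    [[0,0,0],0,2.4],
    [[0,0,0],0,2.4],
    [[0,0,0],0,2.4]
  ]
}}

```text
time_s: 5.8
tool_pos: [0.4543, -0.1655, 0.145]
orientation: [-3.129, -0.283, 0.0]
force: [0.9, -1.2, -1.4]
opening: 0.323
gripper_force: 30.0
```

```bash
python3 - <<'E'
from h import *
go(.4569,-.0489,.145,100.2)
c=grab('wrist','w2')
# white comps
g=(c['image'].min(2)>190).astype(np.uint8); n,L,S,C=cv2.connectedComponentsWithStats(g)
for k in range(1,n):
    if S[k,4]>300: print(S[k],C[k].round(), onz(c,*C[k],.004).round(3))
E
```

```text
t 5.8 pos [ 0.4543 -0.1655  0.145 ] yaxis -79.7 tilt [-0.0001  0.0001] q7 -1.24 TURN 0.14 SHIFT cm [ 2.330e+00 -1.143e+01  1.000e-02]
[ 154    0  266  301 4600] [286. 149.] [ 0.496 -0.167  0.004]
[ 360    0   70   30 1089] [401.  10.] [ 0.609 -0.229  0.004]
[  48   83   66  153 7262] [ 81. 159.] [ 0.461 -0.011  0.004]
[ 246  212   57  127 5695] [274. 281.] [ 0.386 -0.178  0.004]
[ 19 303  81  13 543] [ 58. 309.] [0.32  0.008 0.004]
```

View pics/w2.png

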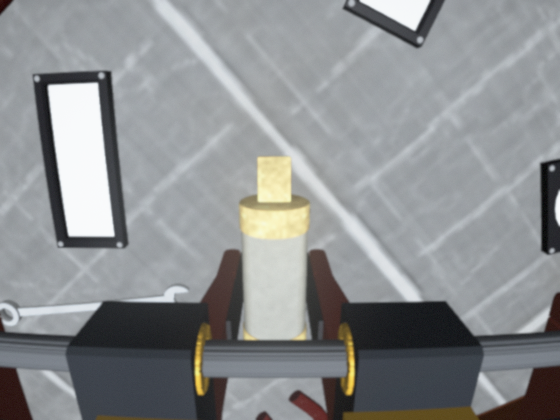

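```bash
cat >> h.py <<'E'
def outer(c,u,v,thr=75,z=.010):
    "black plate outline round white recess at u,v, cast on plate top"
    i=c['image']; g=(i.min(2)>190).astype(np.uint8); n,L=cv2.connectedComponents(g); w=(L==L[int(v),int(u)]).astype(np.uint8)
    b=(i.max(2)<thr).astype(np.uint8); n,B=cv2.connectedComponents(b,connectivity=8)
    ring=cv2.dilate(w,np.ones((7,7)))>0; ids=B[ring&(b>0)]; k=np.bincount(ids).argmax()
    cs,_=cv2.findContours((B==k).astype(np.uint8),cv2.RETR_EXTERNAL,cv2.CHAIN_APPROX_NONE)
    return rect([onz(c,*q[0],z)[:2] for q in max(cs,key=len)])
E
python3 - <<'E'
from h import *
c=load('w2'); print(white(c,81,159),white(c,81,159,z=.01),outer(c,81,159))
t=load('top0')
for n,u,v in(('cont',240,153),('conn',307,166),('tape',368,208),('fuse',237,219)): print(n,outer(t,u,v,95))
E
```

```text
(array([457.7, -11.3, 120.4,  40. ]), 10.2) (array([459.2, -14.3, 117.8,  39.1]), 10.2) (array([458.3, -14. , 135.6,  60.5]), 10.0)
cont (array([664. , -13.1,  97.6,  87.5]), 67.7)
conn (array([ 630. , -225.2,   78.3,   58.8]), -14.3)
tape (array([ 502.3, -422.3,   81. ,   78.3]), -67.0)
fuse (array([456.8,  -9.9, 136.6,  56.3]), 10.1)
```

Call:
{"name": "send_rows", "arguments": {
  "targets": [
    [[0.4,-2,0],0,2.4],
    [[0.8,-4,0],0,2.4],
    [[0.8,-4,0],0,2.4],
    [[0.65,-3.15,0],0,2.4],
    [[0.4,-2,0],0,2.4],
    [[0,0,0],0,2.4],
    [[0,0,0],0,2.4],
    [[0,0,0],0,2.4]
  ]
}}

```text
time_s: 6.65
tool_pos: [0.4572, -0.0123, 0.145]
orientation: [3.129, 0.279, -0.0]
force: [-0.1, -0.3, -1.6]
opening: 0.327
gripper_force: 30.0
```

```bash
python3 - <<'E'
from h import *
go(.457,-.011,.029,100.2)
c=grab('wrist','w3')
E
```

```text
t 6.65 pos [ 0.4572 -0.0123  0.145 ] yaxis -79.8 tilt [-0.0002 -0.0005] q7 -1.59 TURN 0.0 SHIFT cm [ 1.00e-02 -1.30e-01  1.16e+01]
```

View pics/w3.png

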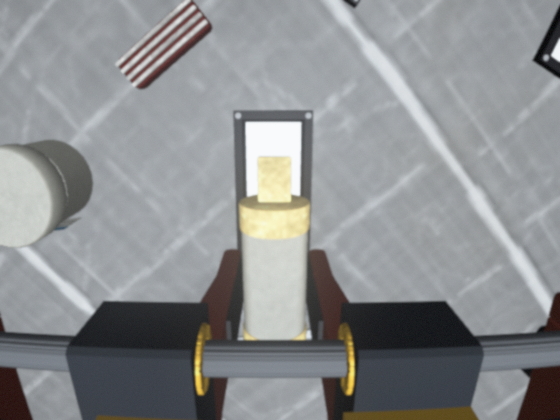

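```bash
python3 - <<'E'
from h import *
c=load('w3'); i=c['image'].max(2)
for v in (125,160,185):
    d=np.where(i[v,220:330]<85)[0]+220
    l,h=d[0]-.5,d[-1]+.5; p,q=onz(c,l,v,.01),onz(c,h,v,.01); print(v,l,h,(p+q)[:2]/2,np.hypot(*(p-q)[:2]))
for u in(250,272,298):
    d=np.where(i[100:130,u]<85)[0]+100; print(u,d[0],d[-1],onz(c,u,d[0]-.5,.01)[:2])
    w=np.where(c['image'][100:150,u].min(1)>190)[0]+100
    if len(w): print('white',w[0],onz(c,u,w[0]-.5,.004)[:2])
ax=np.array([np.cos(np.radians(10.2)),np.sin(np.radians(10.2))]); print(ax*.069, ax*.061)
E
```

```text
125 242.5 243.5 [0.51113675 0.02004712] 0.0007274351612555874Traceback (most recent call last):
  File "<stdin>", line 5, in <module>
IndexError: index 0 is out of bounds for axis 0 with size 0
```

```bash
python3 - <<'E'
from h import *
c=load('w3'); I=c['image'].astype(int)
print(I[160,225:325].max(1)); print(I[100:130,272].max(1))
def seg(v):
    x=I[v,:,:].max(1); g=np.abs(np.diff(x)); 
    l=225+np.argmin(np.diff(x[225:242])); h=305+np.argmax(np.diff(x[305:322])); return l+.5,h+.5
for v in(130,150,170,190):
    l,h=seg(v); p,q=onz(c,l,v,.01),onz(c,h,v,.01); print(v,l,h,((p+q)[:2]/2).round(4),np.hypot(*(p-q)[:2]).round(4))
ax=np.array([np.cos(np.radians(10.2)),np.sin(np.radians(10.2))])
x=I[:,272,:].max(1); e=100+np.argmin(np.diff(x[100:118])); f=112+np.argmax(np.diff(x[112:130]))
print(e,f,onz(c,272,e+.5,.01)[:2]-.069*ax, onz(c,272,f+.5,.004)[:2]-.061*ax)
E
```

```text
[172 174 172 173 173 172 171 170 162 143 114 102 102 102 104 103 101  94
  90  98 139 209 244 251 251 251 251 251 251 251 250 244 239 240 243 243
 242 239 237 234 231 231 232 234 236 237 236 236 234 231 228 227 229 231
 233 234 234 235 237 240 241 244 244 243 243 240 242 248 251 251 251 251
 251 250 243 210 140  97  90  97 100 103 103 102 104 106 118 145 168 174
 176 176 175 174 174 172 170 169 170 168]
[186 186 185 183 183 183 181 180 178 167 140 113 106 105 107 106 107 105
 102  93 105 163 229 248 251 251 251 251 251 251]
130 233.5 312.5 [ 0.5115 -0.002 ] 0.0576
150 233.5 311.5 [ 0.497  -0.0042] 0.0576
170 234.5 310.5 [ 0.4823 -0.0069] 0.0569
190 235.5 310.5 [ 0.4672 -0.0099] 0.057
109 121 [ 0.45775706 -0.01098467] [ 0.45688569 -0.01108372]
```

Call:
{"name": "send_rows", "arguments": {
  "targets": [
    [[0,-0.1,2],0,2.4],
    [[0,0,4],0,2.4],
    [[0,0,3],0,2.4],
    [[0,0,1.4],0,2.4],
    [[0,0,0.6],0,2.4],
    [[0,0,0.3],0,2.4],
    [[0,0,0.2],0,2.4],
    [[0,0,0.06],0,2.4]
  ]
}}

```text
time_s: 7.5
tool_pos: [0.4577, -0.0101, 0.0301]
orientation: [3.129, 0.281, 0.002]
force: [0.8, -0.0, -0.5]
opening: 0.322
gripper_force: 30.0
```

```bash
python3 - <<'E'
from h import *
go(.4573,-.0113,.029,100.2); print(r.state()['force'])
E
```

```text
t 7.5 pos [ 0.4577 -0.0101  0.0301] yaxis -79.7 tilt [ 0.0014 -0.    ] q7 -1.69 TURN 0.08 SHIFT cm [-0.06  0.11  0.11]
[ 0.75785283 -0.03410762 -0.49866749]
```

Call:
{"name": "send_rows", "arguments": {
  "targets": [
    [[-0.03,0.08,0],0,2.4],
    [[0,0,0.05],0,2.4],
    [[0,0,0],0,2.4],
    [[0,0,0],0,2.4],
    [[0,0,0],0,3.2],
    [[0,0,0],0,4],
    [[0,0,0],0,5],
    [[0,0,0],0,5]
  ]
}}

```text
time_s: 8.3
tool_pos: [0.4569, -0.0108, 0.029]
orientation: [-3.129, -0.282, -0.0]
force: [0.2, 0.2, 0.1]
opening: 0.56
gripper_force: 0.0
```

Call:
{"name": "send_rows", "arguments": {
  "targets": [
    [[0,0,-0.5],0,5],
    [[0,0,-2],0,5],
    [[0,0,-4],0,8],
    [[0,0,-4],0,8.78],
    [[0,0,-4],0,8.78],
    [[0,0,-1],0,8.78],
    [[0,0,0],0,8.78],
    [[0,0,0],0,8.78]
  ]
}}

```text
time_s: 9.1
tool_pos: [0.4561, -0.011, 0.183]
orientation: [3.129, 0.282, -0.002]
force: [-0.0, 0.6, -0.6]
opening: 0.998
gripper_force: 0.0
```

```bash
python3 - <<'E'
from h import *
go(.3526,.3119,.20,136.1)
c=grab('wrist','w4'); W=cloud(c); q=blob(W,.4573,-.0113,.07,.016,.06); print(len(q),*rect(q[:,:2]),np.nanpercentile(q[:,2],[5,50,98]))
E
```

```text
t 9.1 pos [ 0.4561 -0.011   0.183 ] yaxis -79.7 tilt [-0.0014 -0.0002] q7 -1.57 TURN -35.81 SHIFT cm [ 16.08 -29.85  -1.69]
3690 [456.5 -11.5 109.8  30.3] 10.5 [0.01916831 0.02977993 0.03376285]
```

View pics/w4.png

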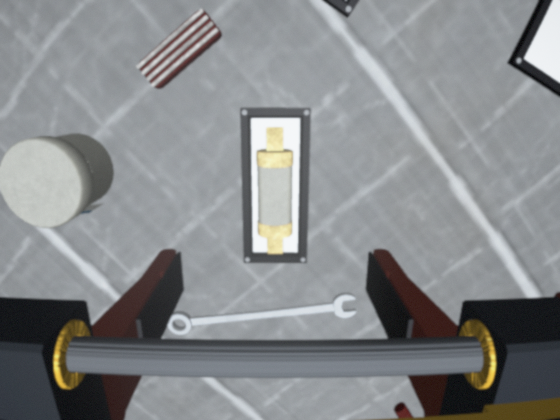

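Call:
{"name": "send_rows", "arguments": {
  "targets": [
    [[0,0,-0.4],-7.16,8.78],
    [[0,0,-0.4],-7.16,8.78],
    [[0,0,-0.4],-7.16,8.78],
    [[0,0,-0.4],-7.16,8.78],
    [[0,0,0],-7.17,8.78],
    [[1,-1.85,0],0,8.78],
    [[2,-3.7,0],0,8.78],
    [[2,-3.7,0],0,8.78]
  ]
}}

```text
time_s: 9.95
tool_pos: [0.4236, 0.0897, 0.1982]
orientation: [-2.891, -1.227, 0.005]
force: [0.9, -0.0, 0.6]
opening: 1.0
gripper_force: 0.0
```

Call:
{"name": "send_rows", "arguments": {
  "targets": [
    [[2,-3.7,0],0,8.78],
    [[2,-3.7,0],0,8.78],
    [[2,-3.7,0],0,8.78],
    [[2,-3.7,0],0,8.78],
    [[2,-3.7,0],0,8.78],
    [[1.1,-2.1,0],0,8.78],
    [[0,0,0],0,8.78],
    [[0,0,0],0,8.78]
  ]
}}

```text
time_s: 10.75
tool_pos: [0.3527, 0.3115, 0.1984]
orientation: [2.889, 1.232, -0.005]
force: [-0.2, 0.2, 0.2]
opening: 1.0
gripper_force: 0.0
```

```bash
python3 - <<'E'
from h import *
c=grab('wrist','w5'); W=cloud(c); q=blob(W,.3526,.3119,.07,.042,.054); print(len(q),*rect(q[:,:2]),np.nanpercentile(q[:,2],[5,50,98]))
q=blob(W,.3526,.3119,.07,.006,.054); print(len(q),*rect(q[:,:2]))
go(.3526,.3119,.03,136.1)
E
```

```text
4757 [352.7 310.8  66.8  57. ] 50.5 [0.04711284 0.04871175 0.05033801]
5232 [353.3 310.9  67.9  57.8] 50.5
t 10.8 pos [0.3532 0.3107 0.1986] yaxis -43.9 tilt [-0.0022 -0.0022] q7 -1.78 TURN -0.03 SHIFT cm [ 0.09 -0.13 16.86]
```

View pics/w5.png

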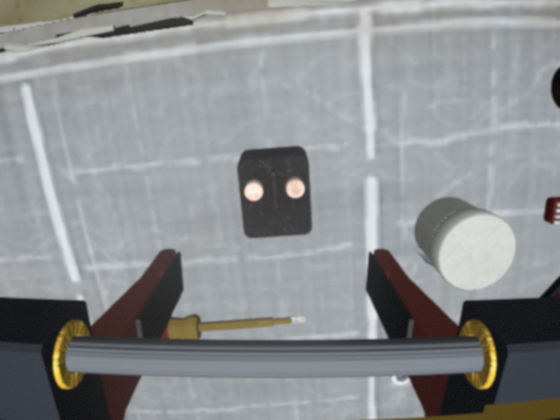

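Call:
{"name": "send_rows", "arguments": {
  "targets": [
    [[0,0,2],-4.4,8.78],
    [[0,0,4],0,8.78],
    [[0,0,4],0,8.78],
    [[0,0,4],0,8.78],
    [[0,0,1.6],0,8.78],
    [[0,0,0.8],0,8.78],
    [[0,0,0.4],0,8.78],
    [[0,0,0],0,8.78]
  ]
}}

```text
time_s: 11.6
tool_pos: [0.354, 0.3118, 0.0322]
orientation: [2.842, 1.339, 0.001]
force: [0.1, 0.1, 0.6]
opening: 1.0
gripper_force: 0.0
```

Call:
{"name": "send_rows", "arguments": {
  "targets": [
    [[0,0,0],0,7.5],
    [[0,0,0],0,6.8],
    [[0,0,0],0,6.2],
    [[0,0,0],0,5.2],
    [[0,0,0],0,5.2],
    [[0,0,0],0,5.2],
    [[0,0,0],0,5.2],
    [[0,0,0],0,5.2]
  ]
}}

```text
time_s: 12.4
tool_pos: [0.3538, 0.3123, 0.0324]
orientation: [2.841, 1.34, 0.001]
force: [0.0, -1.9, 6.2]
opening: 0.666
gripper_force: 30.1
```

```bash
python3 - <<'E'
from h import *
go(.6655,-.013,.15,157.6)
E
```

```text
t 12.4 pos [0.3538 0.3123 0.0324] yaxis -39.5 tilt [0.0007 0.    ] q7 -1.95 TURN -17.1 SHIFT cm [-18.19  41.22 -11.74]
```

Call:
{"name": "send_rows", "arguments": {
  "targets": [
    [[0,0,-1],0,5.2],
    [[0,0,-3],0,5.2],
    [[0,0,-4],0,5.2],
    [[0,0,-3.7],0,5.2],
    [[0,0,0],-8.5,5.2],
    [[0,0,0],-8.5,5.2],
    [[-1.2,1.7,0],0,5.2],
    [[-2.4,3.5,0],0,5.2]
  ]
}}

```text
time_s: 13.2
tool_pos: [0.386, 0.261, 0.1494]
orientation: [-2.604, -1.753, -0.001]
force: [1.9, -0.3, -4.5]
opening: 0.662
gripper_force: 29.9
```

Call:
{"name": "send_rows", "arguments": {
  "targets": [
    [[-2.6,4,0],0,5.2],
    [[-2.6,4,0],0,5.2],
    [[-2.6,4,0],0,5.2],
    [[-2.6,4,0],0,5.2],
    [[-2.6,4,0],0,5.2],
    [[-2.6,4,0],0,5.2],
    [[-2.6,4,0],0,5.2],
    [[-2.6,4,0],0,5.2]
  ]
}}

```text
time_s: 14.0
tool_pos: [0.6036, -0.0573, 0.1487]
orientation: [-2.611, -1.745, 0.002]
force: [0.1, -0.0, -3.9]
opening: 0.661
gripper_force: 29.9
```

Call:
{"name": "send_rows", "arguments": {
  "targets": [
    [[-2.2,2.8,0],0,5.2],
    [[-1.2,1.2,0],0,5.2],
    [[0,0,0],0,5.2],
    [[0,0,0],0,5.2],
    [[0,0,0],0,5.2],
    [[0,0,0],0,5.2],
    [[0,0,0],0,5.2],
    [[0,0,0],0,5.2]
  ]
}}

```text
time_s: 14.8
tool_pos: [0.6276, -0.1016, 0.1491]
orientation: [2.611, 1.747, 0.0]
force: [0.1, -0.9, -4.4]
opening: 0.664
gripper_force: 29.9
```

```bash
python3 - <<'E'
from h import *
go(.6655,-.013,.15,157.6)
c=grab('wrist','w6')
g=(c['image'].min(2)>190).astype(np.uint8); n,L,S,C=cv2.connectedComponentsWithStats(g)
for k in range(1,n):
    if S[k,4]>300: print(S[k],C[k].round(), onz(c,*C[k],.004).round(3))
E
```

```text
t 14.8 pos [ 0.6276 -0.1016  0.1491] yaxis -22.4 tilt [0.0001 0.    ] q7 -0.56 TURN -0.04 SHIFT cm [ 9.64  0.12 -0.09]
[  229    17    99   114 10905] [278.  73.] [ 0.666 -0.014  0.004]
[   0  117  108  118 2255] [ 66. 170.] [ 0.482 -0.014  0.004]
[212 292  34  21 385] [228. 303.] [ 0.555 -0.172  0.004]
```

View pics/w6.png

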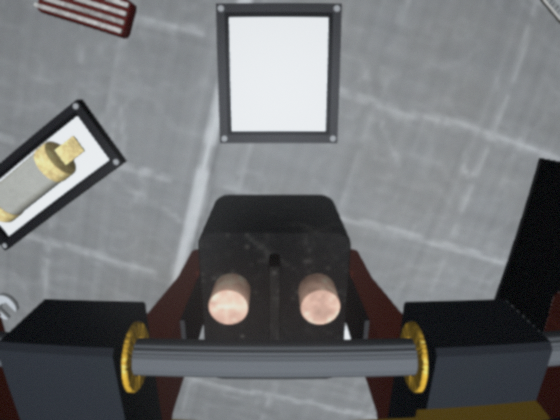

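```bash
python3 - <<'E'
from h import *
c=load('w6'); print(white(c,278,73),white(c,278,73,z=.01))
go(.6655,-.0132,.036,157.4)
E
```

```text
(array([666. , -15.1,  80.3,  70.5]), 67.5) (array([665.8, -15.4,  78.6,  69. ]), 67.5)
t 14.85 pos [ 0.6277 -0.1019  0.1491] yaxis -22.5 tilt [ 0.0001 -0.    ] q7 -0.56 TURN 0.14 SHIFT cm [ 9.64  0.08 11.31]
```

Call:
{"name": "send_rows", "arguments": {
  "targets": [
    [[1.5,0.16,0],0,5.2],
    [[3,0,0],0,5.2],
    [[3.1,0,0],0,5.2],
    [[1.5,0,1],0,5.2],
    [[0.54,0,3],0,5.2],
    [[0,0,3],0,5.2],
    [[0,0,1.5],0,5.2],
    [[0,0,0.8],0,5.2]
  ]
}}

```text
time_s: 15.65
tool_pos: [0.6649, -0.0142, 0.0537]
orientation: [-2.611, -1.744, 0.005]
force: [0.6, 0.1, -3.6]
opening: 0.665
gripper_force: 29.9
```

```bash
python3 - <<'E'
from h import *
go(.6663,-.0135,.0364,157.5)
E
```

```text
t 15.65 pos [ 0.6649 -0.0142  0.0537] yaxis -22.5 tilt [-0.0032 -0.0005] q7 -0.75 TURN -0.01 SHIFT cm [0.12 0.1  1.73]
```

Call:
{"name": "send_rows", "arguments": {
  "targets": [
    [[0.05,0.05,0.6],0,5.2],
    [[0,0,0.5],0,5.2],
    [[0,0,0.2],0,5.2],
    [[0,0,0],0,5.2],
    [[0,0,0],0,5.2],
    [[0,0,0],0,5.2],
    [[0,0,0],0,5.2],
    [[0,0,0],0,5.2]
  ]
}}

```text
time_s: 16.45
tool_pos: [0.6669, -0.0136, 0.0432]
orientation: [2.612, 1.745, 0.001]
force: [-0.3, 0.5, -4.8]
opening: 0.666
gripper_force: 29.9
```

```bash
python3 - <<'E'
from h import *
go(.6663,-.0135,.0364,157.5)
E
```

```text
t 16.45 pos [ 0.6669 -0.0136  0.0432] yaxis -22.5 tilt [ 0.0004 -0.    ] q7 -0.76 TURN 0.01 SHIFT cm [-0.02 -0.06  0.68]
```

Call:
{"name": "send_rows", "arguments": {
  "targets": [
    [[0,-0.05,0.3],0,5.2],
    [[0,0,0.2],0,5.2],
    [[0,0,0.1],0,5.2],
    [[0,0,0.05],0,5.2],
    [[0,0,0],0,5.2],
    [[0,0,0],0,5.2],
    [[0,0,0],0,5.2],
    [[0,0,0],0,5.2]
  ]
}}

```text
time_s: 17.25
tool_pos: [0.6664, -0.0134, 0.0365]
orientation: [2.612, 1.746, 0.0]
force: [-0.4, -0.4, -3.5]
opening: 0.665
gripper_force: 29.9
```

Call:
{"name": "send_rows", "arguments": {
  "targets": [
    [[0,0,0.05],0,5.2],
    [[0,0,0],0,5.2],
    [[0,0,0.03],0,5.2],
    [[0,0,0],0,5.2],
    [[0,0,0],0,5.2],
    [[0,0,0],0,5.2],
    [[0,0,0],0,5.2],
    [[0,0,0],0,5.2]
  ]
}}

```text
time_s: 18.05
tool_pos: [0.6664, -0.0133, 0.0365]
orientation: [2.612, 1.745, 0.0]
force: [-4.3, -0.6, 4.7]
opening: 0.666
gripper_force: 30.1
```

Call:
{"name": "send_rows", "arguments": {
  "targets": [
    [[0,0,0],0,6.6],
    [[0,0,0],0,7.4],
    [[0,0,0],0,8],
    [[0,0,0],0,8],
    [[0,0,-0.5],0,8.4],
    [[0,0,-2],0,8.78],
    [[0,0,-4],0,8.78],
    [[0,0,-4],0,8.78]
  ]
}}

```text
time_s: 18.85
tool_pos: [0.6658, -0.0134, 0.1415]
orientation: [-2.611, -1.745, 0.002]
force: [0.7, -0.1, -0.3]
opening: 1.002
gripper_force: 0.0
```

Call:
{"name": "send_rows", "arguments": {
  "targets": [
    [[0,0,-4],0,8.78],
    [[0,0,-2],0,8.78],
    [[0,0,0],0,8.78],
    [[0,0,0],0,8.78],
    [[0,0,0],0,8.78],
    [[0,0,0],0,8.78],
    [[0,0,0],0,8.78],
    [[0,0,0],0,8.78]
  ]
}}

```text
time_s: 19.65
tool_pos: [0.666, -0.0134, 0.1999]
orientation: [-2.611, -1.745, 0.001]
force: [0.0, 1.0, -0.1]
opening: 1.002
gripper_force: 0.0
```

```bash
python3 - <<'E'
from h import *
c=grab('wrist','w7'); W=cloud(c); q=blob(W,.6658,-.0145,.06,.04,.058); print(len(q),*rect(q[:,:2]),np.nanpercentile(q[:,2],[5,50,98]))
q=blob(W,.6658,-.0145,.06,.059,.09);print(np.nanpercentile(q[:,2],[50,98]))
go(.3549,-.2928,.19,80.2)
E
```

```text
4899 [665.3 -14.1  65.8  57.3] 67.2 [0.05072011 0.0526688  0.05429869]
[0.06529183 0.06713797]
t 19.7 pos [ 0.6661 -0.0134  0.2001] yaxis -22.5 tilt [-0.0008  0.0001] q7 -0.68 TURN 77.31 SHIFT cm [-25.91  32.83   1.03]
```

View pics/w7.png

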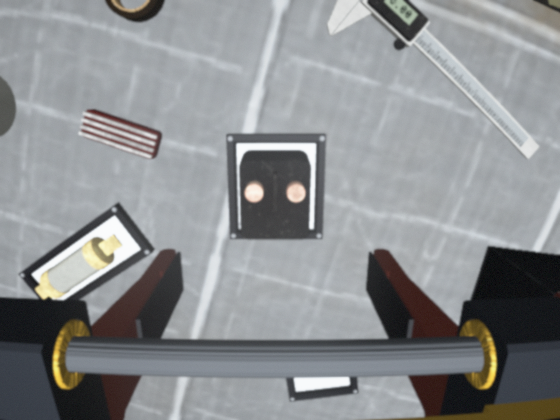

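Call:
{"name": "send_rows", "arguments": {
  "targets": [
    [[0,0,0],8.59,8.78],
    [[0,0,0],8.59,8.78],
    [[0,0,0],8.59,8.78],
    [[0,0,0],8.59,8.78],
    [[0,0,0],8.59,8.78],
    [[0,0,0],8.59,8.78],
    [[0,0,0],8.59,8.78],
    [[0,0,0],8.59,8.78]
  ]
}}

```text
time_s: 20.5
tool_pos: [0.6663, -0.0133, 0.2005]
orientation: [-3.141, 0.043, 0.0]
force: [-0.0, -0.5, 0.6]
opening: 1.001
gripper_force: 0.0
```

Call:
{"name": "send_rows", "arguments": {
  "targets": [
    [[0,0,0],8.59,8.78],
    [[-1.2,1.5,0],0,8.78],
    [[-2.5,3.2,0],0,8.78],
    [[-2.8,3.5,0],0,8.78],
    [[-2.8,3.5,0],0,8.78],
    [[-2.8,3.5,0],0,8.78],
    [[-2.8,3.5,0],0,8.78],
    [[-2.8,3.5,0],0,8.78]
  ]
}}

```text
time_s: 21.3
tool_pos: [0.4527, -0.203, 0.2008]
orientation: [3.13, -0.268, 0.001]
force: [0.7, -0.2, 0.4]
opening: 0.997
gripper_force: 0.0
```

Call:
{"name": "send_rows", "arguments": {
  "targets": [
    [[-2.8,3.5,0],0,8.78],
    [[-2.8,3.5,0],0,8.78],
    [[-1.8,2.5,0.5],0,8.78],
    [[-0.8,1,0.5],0,8.78],
    [[0,0,0],0,8.78],
    [[0,0,0],0,8.78],
    [[0,0,0],0,8.78],
    [[0,0,0],0,8.78]
  ]
}}

```text
time_s: 22.1
tool_pos: [0.3568, -0.2905, 0.1908]
orientation: [-3.13, 0.264, -0.001]
force: [0.3, 0.1, 0.6]
opening: 1.003
gripper_force: 0.0
```

```bash
python3 - <<'E'
from h import *
c=grab('wrist','w8'); W=cloud(c)
q=blob(W,.3549,-.2928,.045,.012,.07); print(len(q),*rect(q[:,:2]),np.nanpercentile(q[:,2],[5,50,98]))
q=blob(W,.3549,-.2928,.045,.016,.028); print(len(q),*rect(q[:,:2]))
go(.3549,-.2928,.025,80.2)
E
```

```text
2049 [ 355.8 -296.2   48.9   32. ] -10.2 [0.01825667 0.0320582  0.04516616]
886 [ 355.7 -296.3   48.6   31.9] -10.4
t 22.15 pos [ 0.3565 -0.2907  0.1908] yaxis -99.7 tilt [0.0005 0.    ] q7 -1.21 TURN 0.13 SHIFT cm [-0.13  0.24 16.58]
```

View pics/w8.png

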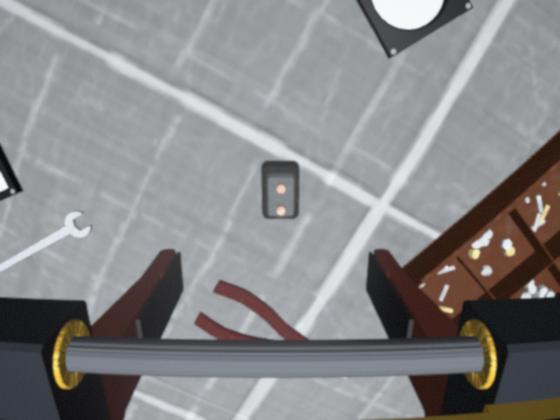

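Call:
{"name": "send_rows", "arguments": {
  "targets": [
    [[0,0.49,2],0,6.5],
    [[0,0,4],0,6.5],
    [[0,0,4],0,6.5],
    [[0,0,3.4],0,6.5],
    [[0,0,1.8],0,6.5],
    [[0,0,0.9],0,6.5],
    [[0,0,0.45],0,6.5],
    [[0,0,0],0,6.5]
  ]
}}

```text
time_s: 22.95
tool_pos: [0.3551, -0.2964, 0.0254]
orientation: [3.13, -0.268, 0.001]
force: [0.1, 0.5, 0.4]
opening: 0.744
gripper_force: 0.0
```

Call:
{"name": "send_rows", "arguments": {
  "targets": [
    [[0,0,0],0,5],
    [[0,0,0],0,4.2],
    [[0,0,0],0,3.5],
    [[0,0,0],0,2.8],
    [[0,0,0],0,2.8],
    [[0,0,0],0,2.8],
    [[0,0,0],0,2.8],
    [[0,0,0],0,2.8]
  ]
}}

```text
time_s: 23.75
tool_pos: [0.3548, -0.2965, 0.0255]
orientation: [3.13, -0.268, 0.001]
force: [-1.4, 1.2, 5.8]
opening: 0.382
gripper_force: 30.0
```

```bash
python3 - <<'E'
from h import *
a=np.radians(-14.4)
go(.631-.1*np.cos(a),-.225-.1*np.sin(a),.145,75.6)
E
```

```text
t 23.75 pos [ 0.3548 -0.2965  0.0255] yaxis -99.8 tilt [ 0.0005 -0.0003] q7 -1.22 TURN 4.6 SHIFT cm [ 14.98 -13.79 -11.94]
```

Call:
{"name": "send_rows", "arguments": {
  "targets": [
    [[0,0,-1],0,2.8],
    [[0,0,-4],0,2.8],
    [[0,0,-4],0,2.8],
    [[0,0,-3],4.6,2.8],
    [[1.6,-1.5,0],0,2.8],
    [[3.2,-3,0],0,2.8],
    [[3.4,-3.1,0],0,2.8],
    [[3.4,-3.1,0],0,2.8]
  ]
}}

```text
time_s: 24.55
tool_pos: [0.4946, -0.2208, 0.146]
orientation: [3.116, -0.395, 0.001]
force: [0.0, -1.4, -0.6]
opening: 0.388
gripper_force: 30.0
```

Call:
{"name": "send_rows", "arguments": {
  "targets": [
    [[2.4,-2.2,0],0,2.8],
    [[1,-0.9,0],0,2.8],
    [[0,0,0],0,2.8],
    [[0,0,0],0,2.8],
    [[0,0,0],0,2.8],
    [[0,0,0],0,2.8],
    [[0,0,0],0,2.8],
    [[0,0,0],0,2.8]
  ]
}}

```text
time_s: 25.35
tool_pos: [0.5338, -0.2005, 0.1453]
orientation: [3.117, -0.395, 0.0]
force: [0.2, 0.6, -0.8]
opening: 0.385
gripper_force: 30.0
```

```bash
python3 - <<'E'
from h import *
c=grab('wrist','w9')
g=(c['image'].min(2)>190).astype(np.uint8); n,L,S,C=cv2.connectedComponentsWithStats(g)
for k in range(1,n):
    if S[k,4]>2000:
        print(S[k],onz(c,*C[k],.004).round(3))
        if L[int(C[k][1]),int(C[k][0])]==k: print(white(c,*C[k]),white(c,*C[k],z=.01))
go(.631,-.2255,.0295,75.6)
E
```

```text
[ 245   21   63   87 5386] [ 0.632 -0.228  0.004]
(array([ 631.7, -227.5,   59.8,   44.4]), -14.5) (array([ 631.2, -227.4,   58.5,   43.5]), -14.5)
[ 518  132   42   74 2499] [ 0.504 -0.418  0.004]
(array([ 504. , -415.4,   61.4,   37.6]), -2.8) (array([ 506.2, -411.4,   60.1,   36.8]), -2.8)
t 25.4 pos [ 0.5339 -0.2003  0.1453] yaxis -104.4 tilt [ 0.     -0.0001] q7 -1.62 TURN -0.04 SHIFT cm [10.03  0.02 11.58]
```

View pics/w9.png

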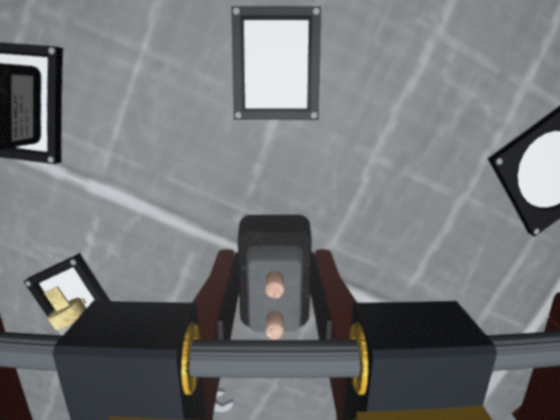

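Call:
{"name": "send_rows", "arguments": {
  "targets": [
    [[1.5,0.16,0],0,2.8],
    [[3,0,0],0,2.8],
    [[3,0,0],0,2.8],
    [[1.8,0,1],0,2.8],
    [[0.7,0,3],0,2.8],
    [[0,0,3],0,2.8],
    [[0,0,1.5],0,2.8],
    [[0,0,0.7],0,2.8]
  ]
}}

```text
time_s: 26.2
tool_pos: [0.6295, -0.2261, 0.0514]
orientation: [-3.116, 0.394, 0.005]
force: [-0.8, 0.0, 0.6]
opening: 0.387
gripper_force: 30.0
```

Call:
{"name": "send_rows", "arguments": {
  "targets": [
    [[0,0,0.6],0,2.8],
    [[0,0,0.4],0,2.8],
    [[0,0,0.3],0,2.8],
    [[0,0,0],0,2.8],
    [[0,0,0],0,2.8],
    [[0,0,0],0,2.8],
    [[0,0,0],0,2.8],
    [[0,0,0],0,2.8]
  ]
}}

```text
time_s: 27.0
tool_pos: [0.6308, -0.2264, 0.0404]
orientation: [3.117, -0.394, 0.001]
force: [-0.4, -0.0, -1.0]
opening: 0.389
gripper_force: 30.0
```

```bash
python3 - <<'E'
from h import *
go(.6306,-.2268,.0295,75.5)
E
```

```text
t 27.0 pos [ 0.6308 -0.2264  0.0404] yaxis -104.4 tilt [ 0.0003 -0.0001] q7 -1.62 TURN 0.1 SHIFT cm [-0.01  0.04  1.09]
```

Call:
{"name": "send_rows", "arguments": {
  "targets": [
    [[0,0.04,0.5],0,2.8],
    [[0,0,0.3],0,2.8],
    [[0,0,0.15],0,2.8],
    [[0,0,0.1],0,2.8],
    [[0,0,0.05],0,2.8],
    [[0,0,0],0,2.8],
    [[0,0,0],0,2.8],
    [[0,0,0],0,2.8]
  ]
}}

```text
time_s: 27.8
tool_pos: [0.6302, -0.2267, 0.0296]
orientation: [-3.117, 0.394, 0.001]
force: [-3.6, 1.2, 5.9]
opening: 0.385
gripper_force: 30.0
```

Call:
{"name": "send_rows", "arguments": {
  "targets": [
    [[0,0,0],0,3.8],
    [[0,0,0],0,4.6],
    [[0,0,0],0,5.4],
    [[0,0,0],0,5.4],
    [[0,0,-0.5],0,5.4],
    [[0,0,-2],0,5.4],
    [[0,0,-4],0,7],
    [[0,0,-4],0,8.78]
  ]
}}

```text
time_s: 28.6
tool_pos: [0.63, -0.2266, 0.135]
orientation: [-3.117, 0.394, 0.002]
force: [0.1, 0.7, 0.6]
opening: 0.756
gripper_force: 0.0
```

Call:
{"name": "send_rows", "arguments": {
  "targets": [
    [[0,0,-4],0,8.78],
    [[0,0,-2],0,8.78],
    [[0,0,0],0,8.78],
    [[0,0,0],0,8.78],
    [[0,0,0],0,8.78],
    [[0,0,0],0,8.78],
    [[0,0,0],0,8.78],
    [[0,0,0],0,8.78]
  ]
}}

```text
time_s: 29.4
tool_pos: [0.6302, -0.2267, 0.1934]
orientation: [-3.117, 0.394, 0.002]
force: [-0.0, 0.0, -0.2]
opening: 1.001
gripper_force: 0.0
```

```bash
python3 - <<'E'
from h import *
c=grab('wrist','w10'); W=cloud(c)
for a,b in((.016,.03),(.03,.07)):
    q=blob(W,.6313,-.227,.045,a,b); print(len(q),*rect(q[:,:2]),np.nanpercentile(q[:,2],[5,50,98]))
print(white(c,*[int(x) for x in (280,190)]) if 0 else '')
go(.622,.1885,.185,135)
E
```

```text
907 [ 631.4 -227.7   47.9   32.6] -13.9 [0.02044823 0.02442525 0.02818167]
1151 [ 631.3 -227.7   34.2   22.8] -14.0 [0.03381517 0.03872374 0.04925851]

t 29.45 pos [ 0.6303 -0.2268  0.1936] yaxis -104.4 tilt [-0.0008  0.0003] q7 -1.6 TURN -59.41 SHIFT cm [ 28.77 -29.95   0.87]
```

View pics/w10.png

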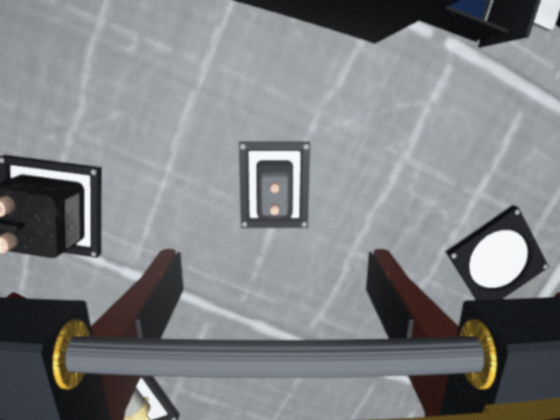

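Call:
{"name": "send_rows", "arguments": {
  "targets": [
    [[0,0,0],-8.5,8.78],
    [[0,0,0],-8.5,8.78],
    [[0,0,0],-8.5,8.78],
    [[0,0,0],-8.5,8.78],
    [[0,0,0],-8.5,8.78],
    [[0,0,0],-8.5,8.78],
    [[0,0,0],-8.4,8.78],
    [[1.2,-1.25,0],0,8.78]
  ]
}}

```text
time_s: 30.25
tool_pos: [0.6296, -0.2123, 0.1938]
orientation: [2.904, 1.197, -0.001]
force: [0.1, -0.4, 0.2]
opening: 0.999
gripper_force: 0.0
```

Call:
{"name": "send_rows", "arguments": {
  "targets": [
    [[2.8,-2.9,0],0,8.78],
    [[3,-3.1,0],0,8.78],
    [[3,-3.1,0],0,8.78],
    [[3,-3.1,0],0,8.78],
    [[3,-3.1,0],0,8.78],
    [[3,-3.1,0],0,8.78],
    [[3,-3.1,0],0,8.78],
    [[3,-3.1,0],0,8.78]
  ]
}}

```text
time_s: 31.05
tool_pos: [0.6236, 0.136, 0.1943]
orientation: [-2.904, -1.197, -0.0]
force: [0.0, 0.3, -0.5]
opening: 0.998
gripper_force: 0.0
```

Call:
{"name": "send_rows", "arguments": {
  "targets": [
    [[2.4,-2.6,0.5],0,8.78],
    [[1.4,-1.5,0.4],0,8.78],
    [[0,0,0],0,8.78],
    [[0,0,0],0,8.78],
    [[0,0,0],0,8.78],
    [[0,0,0],0,8.78],
    [[0,0,0],0,8.78],
    [[0,0,0],0,8.78]
  ]
}}

```text
time_s: 31.85
tool_pos: [0.6227, 0.1878, 0.1853]
orientation: [2.903, 1.2, 0.0]
force: [1.1, 0.2, 0.2]
opening: 0.999
gripper_force: 0.0
```

```bash
python3 - <<'E'
from h import *
c=grab('wrist','w11'); W=cloud(c)
q=blob(W,.622,.1885,.045,.012,.03); print(len(q),*rect(q[:,:2]),np.nanpercentile(q[:,2],[5,50,98]), cv2.minEnclosingCircle((q[:,:2]*1000).astype(np.float32)))
m=blob(W,.622,.1885,.12,.006,.3); d=np.hypot(m[:,0]-.622,m[:,1]-.1885); m=m[d>.035]; print('others',len(m), m[:,2].max() if len(m) else '', m.min(0) if len(m) else '', m.max(0) if len(m) else '')
go(.622,.1885,.0252,135)
E
```

```text
1372 [622.5 187.2  48.1  48. ] -70.7 [0.01470887 0.01712001 0.01873525] ((621.600830078125, 187.85897827148438), 25.307598114013672)
others 42507 0.2808624734797964 [0.5334622  0.07326699 0.00600622] [0.6969044  0.25828878 0.28086247]
t 31.9 pos [0.6226 0.188  0.1853] yaxis -45.1 tilt [ 0.0002 -0.    ] q7 -1.36 TURN -0.08 SHIFT cm [-1.000e-02 -8.000e-02  1.601e+01]
```

```bash
python3 - <<'E'
from h import *
W=cloud(load('w11')); q=blob(W,.622,.1885,.045,.012,.03)[:,:2]*1000
for a in range(0,180,15):
    p=q@[np.cos(np.radians(a)),np.sin(np.radians(a))]; lo,hi=np.percentile(p,[.3,99.7]); print(a,round(hi-lo,1),round((hi+lo)/2,1))
E
```

```text
0 47.5 622.7
15 47.6 649.8
30 47.7 632.8
45 47.9 572.5
60 47.7 473.5
75 47.9 342.0
90 47.8 187.2
105 47.6 19.7
120 48.0 -148.9
135 47.8 -307.9
150 47.6 -445.5
165 47.5 -553.0
```

Call:
{"name": "send_rows", "arguments": {
  "targets": [
    [[-0.04,0.04,2],0,8],
    [[0,0,4],0,8],
    [[0,0,4],0,8],
    [[0,0,3],0,8],
    [[0,0,1.6],0,8],
    [[0,0,0.9],0,8],
    [[0,0,0.5],0,8],
    [[0,0,0],0,8]
  ]
}}

```text
time_s: 32.7
tool_pos: [0.623, 0.1883, 0.0258]
orientation: [2.903, 1.202, 0.002]
force: [-0.4, -0.5, -0.2]
opening: 0.91
gripper_force: 0.0
```

Call:
{"name": "send_rows", "arguments": {
  "targets": [
    [[0,0,0],0,6.5],
    [[0,0,0],0,5.8],
    [[0,0,0],0,5.2],
    [[0,0,0],0,4.3],
    [[0,0,0],0,4.3],
    [[0,0,0],0,4.3],
    [[0,0,0],0,4.3],
    [[0,0,0],0,4.3]
  ]
}}

```text
time_s: 33.5
tool_pos: [0.6226, 0.1881, 0.0255]
orientation: [2.902, 1.202, 0.001]
force: [-0.4, 0.3, 4.2]
opening: 0.536
gripper_force: 30.0
```

```bash
python3 - <<'E'
from h import *
# nest edge direction (from top): tool x toward the nest; camera should see it ~0.1 m ahead
go(.5026-.1*np.cos(np.radians(45)),-.4235-.1*np.sin(np.radians(45)),.145)
go(.5026-.1,-.4235,.145,90)
go(.5026-.0,-.4235+.1,.145,0)
E
```

```text
t 33.5 pos [0.6226 0.1881 0.0255] yaxis -45.0 tilt [0.0004 0.    ] q7 -1.43 TURN 0 SHIFT cm [-61.73  34.77 -11.96]
t 33.5 pos [0.6226 0.1881 0.0255] yaxis -45.0 tilt [0.0004 0.    ] q7 -1.43 TURN 45.0 SHIFT cm [-22.    61.16 -11.96]
t 33.5 pos [0.6226 0.1881 0.0255] yaxis -45.0 tilt [0.0004 0.    ] q7 -1.43 TURN -45.0 SHIFT cm [-51.16 -12.   -11.95]
```

Call:
{"name": "send_rows", "arguments": {
  "targets": [
    [[0,0,-1],0,4.3],
    [[0,0,-4],0,4.3],
    [[0,0,-4],0,4.3],
    [[0,0,-3],0,4.3],
    [[-1.3,0.7,0],0,4.3],
    [[-2.8,1.6,0],0,4.3],
    [[-3.6,2,0],0,4.3],
    [[-3.6,2,0],0,4.3]
  ]
}}

```text
time_s: 34.3
tool_pos: [0.5858, 0.062, 0.1445]
orientation: [-2.902, -1.203, 0.002]
force: [0.0, -1.2, -0.2]
opening: 0.54
gripper_force: 30.0
```

Call:
{"name": "send_rows", "arguments": {
  "targets": [
    [[-3.6,2.05,0],0,4.3],
    [[-3.6,2.05,0],0,4.3],
    [[-3.6,2.05,0],0,4.3],
    [[-3.6,2.05,0],0,4.3],
    [[-3.6,2.05,0],0,4.3],
    [[-3.6,2.05,0],0,4.3],
    [[-3.6,2.05,0],0,4.3],
    [[-3.6,2.05,0],0,4.3]
  ]
}}

```text
time_s: 35.1
tool_pos: [0.4976, -0.2577, 0.1446]
orientation: [-2.902, -1.201, 0.002]
force: [0.0, -0.3, -0.5]
opening: 0.54
gripper_force: 30.0
```

Call:
{"name": "send_rows", "arguments": {
  "targets": [
    [[-3.6,2.05,0],0,4.3],
    [[-3.6,2.05,0],0,4.3],
    [[-3.6,2.05,0],0,4.3],
    [[-3.6,2,0],0,4.3],
    [[-3.6,2,0],0,4.3],
    [[-2.4,1.4,0],0,4.3],
    [[-1.2,0.7,0],0,4.3],
    [[0,0,0],0,4.3]
  ]
}}

```text
time_s: 35.9
tool_pos: [0.4315, -0.4968, 0.1444]
orientation: [-2.904, -1.197, 0.002]
force: [-0.9, 0.1, 0.3]
opening: 0.539
gripper_force: 30.0
```

Call:
{"name": "send_rows", "arguments": {
  "targets": [
    [[0,0,0],0,4.3],
    [[0,0,0],0,4.3],
    [[0,0,0],0,4.3],
    [[0,0,0],0,4.3],
    [[0,0,0],0,4.3],
    [[0,0,0],0,4.3],
    [[0,0,0],0,4.3],
    [[0,0,0],0,4.3]
  ]
}}

```text
time_s: 36.7
tool_pos: [0.4332, -0.4954, 0.1452]
orientation: [2.902, 1.202, 0.0]
force: [0.8, -0.2, -0.4]
opening: 0.542
gripper_force: 30.0
```

```bash
python3 - <<'E'
from h import *
c=grab('wrist','w12')
g=(c['image'].min(2)>190).astype(np.uint8); n,L,S,C=cv2.connectedComponentsWithStats(g)
for k in range(1,n):
    if S[k,4]>2000:
        print(S[k],C[k].round(),onz(c,*C[k],.004).round(4),c['image'][int(C[k][1]),int(C[k][0])])
        if L[int(C[k][1]),int(C[k][0])]==k: print(white(c,*C[k]),white(c,*C[k],z=.01))
go(.5026,-.425,.0295)
E
```

```text
[   0    0  375  275 9629] [148. 168.] [ 0.3827 -0.4079  0.004 ] [178 173 168]
[ 232   23   88   91 6266] [276.  68.] [ 0.5038 -0.4262  0.004 ] [254 254 253]
(array([ 503.4, -426.4,   62.8,   62.7]), -45.0) (array([ 503.1, -426.7,   61.4,   61.3]), -45.0)
[ 325   72  216   64 2519] [448.  94.] [ 0.583  -0.5284  0.004 ] [193 189 184]
t 36.75 pos [ 0.4332 -0.4954  0.1452] yaxis -45.0 tilt [ 0. -0.] q7 -0.16 TURN 0 SHIFT cm [ 9.88 -0.07 11.57]
```

Call:
{"name": "send_rows", "arguments": {
  "targets": [
    [[1.5,0.06,0],0,4.3],
    [[3,0,0],0,4.3],
    [[3,0,0],0,4.3],
    [[1.7,0,1],0,4.3],
    [[0.7,0,3],0,4.3],
    [[0,0,3],0,4.3],
    [[0,0,1.5],0,4.3],
    [[0,0,0.7],0,4.3]
  ]
}}

```text
time_s: 37.55
tool_pos: [0.5026, -0.4251, 0.051]
orientation: [-2.9, -1.201, 0.003]
force: [-1.0, 0.4, -0.1]
opening: 0.536
gripper_force: 30.0
```

Call:
{"name": "send_rows", "arguments": {
  "targets": [
    [[0,0,0.6],0,4.3],
    [[0,0,0.4],0,4.3],
    [[0,0,0.3],0,4.3],
    [[0,0,0],0,4.3],
    [[0,0,0],0,4.3],
    [[0,0,0],0,4.3],
    [[0,0,0],0,4.3],
    [[0,0,0],0,4.3]
  ]
}}

```text
time_s: 38.35
tool_pos: [0.5038, -0.4258, 0.0404]
orientation: [2.902, 1.202, 0.0]
force: [-0.1, 0.1, -0.8]
opening: 0.538
gripper_force: 30.0
```

```bash
python3 - <<'E'
from h import *
go(.5037,-.4258,.0295)
E
```

```text
t 38.35 pos [ 0.5038 -0.4258  0.0404] yaxis -45.0 tilt [ 0.0003 -0.0002] q7 -0.35 TURN 0 SHIFT cm [-0.   -0.01  1.09]
```

Call:
{"name": "send_rows", "arguments": {
  "targets": [
    [[0,0,0.5],0,4.3],
    [[0,0,0.3],0,4.3],
    [[0,0,0.15],0,4.3],
    [[0,0,0.1],0,4.3],
    [[0,0,0.05],0,4.3],
    [[0,0,0],0,4.3],
    [[0,0,0],0,4.3],
    [[0,0,0],0,4.3]
  ]
}}

```text
time_s: 39.15
tool_pos: [0.5034, -0.4256, 0.0295]
orientation: [-2.902, -1.202, 0.001]
force: [-3.1, 1.3, 5.3]
opening: 0.541
gripper_force: 30.0
```

Call:
{"name": "send_rows", "arguments": {
  "targets": [
    [[0,0,0],0,5.2],
    [[0,0,0],0,6],
    [[0,0,0],0,6.8],
    [[0,0,0],0,6.8],
    [[0,0,-0.5],0,6.8],
    [[0,0,-2],0,6.8],
    [[0,0,-4],0,8.78],
    [[0,0,-4],0,8.78]
  ]
}}

```text
time_s: 39.95
tool_pos: [0.5032, -0.4254, 0.135]
orientation: [-2.901, -1.202, 0.001]
force: [0.7, -0.4, -0.1]
opening: 0.919
gripper_force: 0.0
```

Call:
{"name": "send_rows", "arguments": {
  "targets": [
    [[0,0,-4],0,8.78],
    [[0,0,-2],0,8.78],
    [[0,0,0],0,8.78],
    [[0,0,0],0,8.78],
    [[0,0,0],0,8.78],
    [[0,0,0],0,8.78],
    [[0,0,0],0,8.78],
    [[0,0,0],0,8.78]
  ]
}}

```text
time_s: 40.75
tool_pos: [0.5034, -0.4256, 0.1934]
orientation: [-2.902, -1.202, 0.001]
force: [1.1, -0.6, -0.0]
opening: 1.006
gripper_force: 0.0
```

```bash
python3 - <<'E'
from h import *
c=grab('wrist','w13'); W=cloud(c)
q=blob(W,.5033,-.4262,.036,.015,.04); print(len(q),*rect(q[:,:2]),np.nanpercentile(q[:,2],[5,50,98]))
A=np.c_[q[:,:2],np.ones(len(q))]; t=q[:,2]>.018; print('tilt',np.linalg.lstsq(A[t],q[t,2],rcond=None)[0][:2].round(3))
t=grab('top','top1'); W=cloud(t)
for n,x,y,rad,lo in(('fuse',.457,-.011,.07,.015),('cont',.6658,-.0146,.06,.045),('conn',.6313,-.227,.04,.016),('tape',.5033,-.4262,.04,.016)):
    q=blob(W,x,y,rad,lo,.2); print(n,len(q),*(rect(q[:,:2]) if len(q)>4 else ()))
print(r.state()['opening'],r.state()['tool_pos'])
E
```

```text
1363 [ 502.8 -425.9   48.1   48.1] 79.4 [0.01794412 0.02114305 0.02266705]
tilt [-0.003 -0.001]
fuse 282 [454.6  -8.  128.9  54.4] 9.9
cont 384 [664.2 -12.9  65.2  58.7] 65.0
conn 156 [ 630.8 -220.6   50.5   41. ] -11.3
tape 27 [ 517.7 -414.5   37.2   10.7] -59.6
0.9970451619144007 [ 0.50360975 -0.42570559  0.19377372]
```

```bash
python3 -c "
from workcell import r
print(r.sign_off())"
```

```text
the job is handed in; nothing more can be done
None
```

I put the fuse, contactor, connector half and black tape in their matching nests, in that order, released all four with the gripper clear, and handed the job in at about 41 s; wrist-camera checks after each placing showed each part centred and down on its recess floor.

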